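# Load a rapid-test cassette into the desk reader and start the reading

## Robot

A 7-joint arm with a two-finger parallel gripper is mounted at the origin on a cart in front of the work surface, level with it; the furniture and walls round the work are solid. World frame = base frame: x ahead of the robot, y to its left, z up, the work surface at z = 0. Lengths are in m, angles in rad, forces in N, time in s.
With the tool pointing down it reaches from about 0.4 to 0.875 m from the base axis. Payload 19.3 kg.
Tool frame: the origin (TCP) lies on the centre line of the jaws, within the pads' length; the fingertips stand 8 mm ahead of it and the grasp point (between the pads) lies 11 mm behind it; z points along the fingers, y is the line along which they close (so a half turn about z gives the same grasp; the last joint's range is limited). The gripper opens to 85 mm and grips with 20 to 120 N. Pads are 22 mm wide; open, the fingers measure 114 mm over their backs; the gripper's body (76 mm by 85 mm) begins 54 mm behind the grasp point. The pads swing forward as they close: fully open they stand 13 mm farther back than shut.
Start: joints at [-1.299, 0.521, -0.036, 1.599, 0.021, 1.021, -0.113], TCP at [0.21, 0.589, 0.239] pointing down, gripper open.
Joint ranges: [-2.91, 2.91], [-0.3, 2.13], [-1.5, 1.42], [0.17, 2.43], [-1.26, 4.41], [0.16, 1.93], [-2.52, 2.52]. Speed limits (rad/s): [1.89, 1.89, 2.39, 2.39, 3.01, 3.01, 3.01].

## Interface

Orientations are given as [roll, pitch, yaw] about the fixed x, y, z axes, in that order (R = Rz(yaw) Ry(pitch) Rx(roll)).
In Python, from workcell import status, grab_frame, camera_params, bot, search_frame, silhouettes gives the robot as it stands.
- The arm moves only by the shell command python3 -m creep 'ROWS' [FORCE]. ROWS is JSON, a list of rows, each a list of 5 numbers: the shift along the tool's x, y, z in units of 60 mm (1.0 is 60 mm), then the turn about the tool's z in units of 8 degrees (1.0 is 8 degrees), then the opening, from 0 (shut) to 1 (fully open). In form: [[x, y, z, twist, hand], ...]. A call has 1 to 5 rows; each row is the pose to reach, as a shift and turn from the pose commanded when the call began, along the tool's axes at that moment; what a row does not reach only later rows make up. A row lasts 1/8 s, in which the tool goes at most 62.5 mm and 10.7 degrees, less where a joint would pass 70% of its speed; a pose out of reach is approached as far as the arm can. A call with a gripper value outside its range is refused whole. The fingers move at their own pace and stop on an object; FORCE is the grip in N (left out, the last holds). Time passes only in rows, so rows that repeat a pose let the fingers close. It gives the time, the measured TCP pose, the force, the opening and the grip force at its end, in the units of the state.
- status.observe(): the state, without advancing time (a new reading comes with each control period).
- grab_frame(name): name is "scene" or "top" or "wrist"; returns the picture (480x640x3 uint8, blue, green, red); there is no depth.
- camera_params(name): a dict with "K" (3x3 intrinsics, pixels), "k1" (the pictures are not rectified: a ray, as slopes to the right and down, at radius r is drawn at 1 + k1 r^2 times it, then the intrinsics apply), "rvec" (rotation vector, rad) and "tvec" (3), from world to camera coordinates, as OpenCV has them; the wrist camera has in their place "tool_from_camera" (4x4, takes a point from camera to tool coordinates, whose origin is the TCP and whose axes are the flange's). Camera axes: x right, y down, z forward; pixel columns grow to the right and rows downward; lengths in m; the calibration is good to about 2 mm. A picture is of the moment at which its call begins: read the wrist's pose just before it. camera_params takes no time and is no camera call.
- bot.job_done(): hands the job in; it is judged then, once.
Trained networks look in the newest picture that a camera, given by its name, has taken for a name from the list of things; names that differ only in an ending like _2 or _b are one class to them, and where a whole thing is asked for, a point or a joint stands for the part that bears it (a point fixed in the world has none). Each returns a list of dicts, best first, with "p" (0 to 1); they miss things now and then, are a little off and sometimes report something else, mostly with a low value. They report only what shows in the picture. A call takes as long as a camera call. They do not tell look-alikes from the thing itself.
- search_frame(camera, name): "extent" ([left, top, right, bottom] as shares, 0 to 1, of the picture: columns of its width, rows of its height, round what is visible of it).
- silhouettes(camera, name): "mask" (480x640 bool, what is visible of it) and "extent" ([left, top, right, bottom] as shares, 0 to 1, of the picture: columns of its width, rows of its height, round what is visible of it).
The state is a dict: "clock": time; "qpos": joint angles; "qd": joint speeds; "joint_efforts": joint torques, N m; "position": TCP position; "tool_rot": TCP orientation; "force": force on the tool from outside, world axes, zero at the start; "moment": the same for the moment, N m; "grip_width": finger opening in m; "finger_force": force on a finger pad.
Only numpy, scipy, OpenCV 4.12 (cv2) and the standard library are available. Lean on these libraries where they do the work, as an engineer would, in place of code of your own. Each camera call takes 0.05 s, during which the arm holds its last target. There are 200 camera calls.

## Task

Read the five-strip test cassette: push the reader's blue dust shutter fully open by the rib on its top, slide the flat white cassette along the desk, between the guides and under the low bridge until it is fully home against the stop, then press the green start button and let it go. Only touch and push things, with the fingertips or the outside of the fingers: the cassette stays flat on the desk and is never picked up or tipped, the button is not pressed before the cassette is home, and the other things on the desk are left where they are.

Things in the scene. Friction and masses are not known exactly. Their poses are not given: they have to be found in the camera images.
- reader: Fixed white cassette reader, 95 (x) x 158 (y) x 48 mm high, on the desk. Origin on the desk under the housing; x is the direction in which the cassette goes in, y to the left of that, z up. Front face at x = -45 mm, back at x = +50 mm, sides at y = +-79 mm. The flat top is at 48 mm and carries the button and a display.
- lane_mouth (a point): Middle of the lane where it goes under the bridge, at reader (-45, -35, 4.5) mm, axes as the reader's. The lane is 66 mm wide, its floor is the desk; the bridge leaves 11.5 mm of height; the stop is 67 mm further in. In front stand two dark guides 7 mm high, 6 mm thick: 66 mm apart up to 23 mm in front of this point, then flaring to 100 mm apart at 69 mm in front.
- reader_home (a point): Where the centre of the cassette is when it is fully home: reader frame (-25.5, -35, 4.5) mm, axes parallel to the reader's.
- shutter (a joint): Blue dust shutter in front of the lane: slides along the reader's +y to open, 0 closed, 0.072 m fully open; about 1.2 N friction, stays where it is left. While it stands before the lane the cassette cannot pass.
- shutter_rib (a point): Middle of the upright rib on the shutter's top edge, at reader x = -40 mm, 58 mm above the desk; it moves with the shutter. The rib is 8 mm thick along the reader's y, 16 mm long along x, and rises from the shutter's fold (51 mm above the desk) to 66 mm. The fold reaches 34 mm to either side of the rib.
- cassette_mid (a point): Centre (half-way up) of the loose flat white test cassette, 95 (x) x 62 (y) x 9 mm with 5 mm corner radii, about 50 g, lying flat on the desk. Its x axis points to the end that goes into the reader first (with the strip windows); the ribbed end at x = -47.5 mm is the rear. When it is home its rear edge stands about 28 mm in front of the reader's front face (about 23 mm in front of the shutter).
- start (a joint): Round green start button: 0 out, 0.005 m fully down at about 4 N, springs back; it counts as pressed from 0.0035 m.
- start_top (a point): Centre of the top of the green button, diameter 20 mm, on the reader's top, pressed straight down.
- dropper: Small white dropper bottle 26x26x62 mm standing at the back; origin under its centre. Leave alone.
- strip_bottle: Bottle with a black cap 50x50x133 mm, standing at the left; origin under its centre. Leave alone.
- tube_w: Sample tube with a purple cap lying at the left, 88 mm long, 16 mm thick. Leave alone.
- tube_l2: Sample tube with a green cap lying at the left, 119 mm long, 16 mm thick. Leave alone.
- card_stack: Stack of cards 88x56x8 mm at the back; origin under its centre. Leave alone.
Not all that is in view belongs to the job. Leave any yellow look-alike of the part that bears cassette_mid alone.

How it is judged:
By the outcome, as a careful person would: the job done as asked, in the order asked, and still so for the second after the job is handed in, with the robot touching nothing.
It also fails if it takes over 72 s, if anything falls off the work surface, if the arm or the gripper's body presses on something with over 40 N, if the wrist force passes 120 N, or if a joint passes its speed limit or range.

## Working session

There is one attempt and no reset: what is moved stays moved. The work goes in short steps, Python scripts to look and compute and a shell command to move; the robot and the scene stay as the last step left them, time stands still between calls to the robot, and variables do not carry over. Pictures are saved under pics/ and viewed, at most 10 in all, crops included, and the job is handed in when it is done.

```bash
mkdir -p pics; ls
python3 - <<'E'
from workcell import status, grab_frame, camera_params, search_frame
import cv2
s=status.observe();print({k:s[k] for k in('clock','position','tool_rot','grip_width','force')})
for n in('scene','top'):
    cv2.imwrite(f'pics/{n}0.png',grab_frame(n));print(n,camera_params(n))
    for t in('reader','shutter','shutter_rib','cassette_mid','start','start_top'):
        print(t,[(round(d['p'],2),[round(float(a)*b) for a,b in zip(d['extent'],(640,480,640,480))]) for d in search_frame(n,t)][:3])
print(camera_params('wrist'))
E
```

```text
pics
{'clock': 0.0, 'position': array([0.20941425, 0.58854552, 0.2387331 ]), 'tool_rot': array([-3.14051265e+00,  6.19731786e-05,  2.79977026e+00]), 'grip_width': 0.08501889195099839, 'force': array([-1.13293672,  0.72410743, -0.19072363])}
scene {'K': array([[601.18065663,   0.        , 323.04197256],
       [  0.        , 601.18065663, 240.52017822],
       [  0.        ,   0.        ,   1.        ]]), 'k1': -0.013585310145008174, 'rvec': array([ 1.9587573 , -0.58552882,  0.36650612]), 'tvec': array([-0.41867883,  0.23998748,  0.90434734])}
reader [(0.78, [355, 292, 482, 372])]
shutter [(0.8, [399, 301, 422, 325])]
shutter_rib [(0.64, [240, 213, 286, 227]), (0.62, [396, 306, 424, 323])]
cassette_mid [(0.94, [273, 330, 327, 377]), (0.79, [275, 282, 335, 315]), (0.62, [322, 251, 370, 278])]
start [(0.44, [237, 211, 283, 226])]
start_top [(0.48, [448, 302, 465, 313])]
top {'K': array([[502.26722931,   0.        , 310.03127673],
       [  0.        , 502.26722931, 234.26428113],
       [  0.        ,   0.        ,   1.        ]]), 'k1': 0.02979032631162214, 'rvec': array([ 2.19768141, 
[... 205 characters left out ...]
ette_mid [(0.88, [401, 307, 451, 346]), (0.86, [297, 192, 346, 223]), (0.81, [333, 253, 386, 299])]
start [(0.48, [483, 204, 492, 212])]
start_top []
{'K': array([[348.30849398,   0.        , 319.9850203 ],
       [  0.        , 348.30849398, 235.17377715],
       [  0.        ,   0.        ,   1.        ]]), 'k1': -0.05396611785405675, 'tool_from_camera': array([[-3.08186491e-04, -9.53027499e-01, -3.02883626e-01,
         7.84175528e-02],
       [ 9.99999305e-01, -6.38324706e-04,  9.90990252e-04,
         1.45518594e-04],
       [-1.13777906e-03, -3.02883110e-01,  9.53027034e-01,
        -1.34533291e-01],
       [ 0.00000000e+00,  0.00000000e+00,  0.00000000e+00,
         1.00000000e+00]])}
```

Run:
```python
import cv2
t=cv2.imread('pics/top0.png');cv2.imwrite('pics/top0c.png',cv2.resize(t[140:380,260:560],None,fx=2.5,fy=2.5,interpolation=cv2.INTER_CUBIC))
t=cv2.imread('pics/scene0.png');cv2.imwrite('pics/scene0c.png',cv2.resize(t[200:400,230:500],None,fx=2.9,fy=2.9,interpolation=cv2.INTER_CUBIC))
```

```text
(no output)
```

View pics/top0c.png

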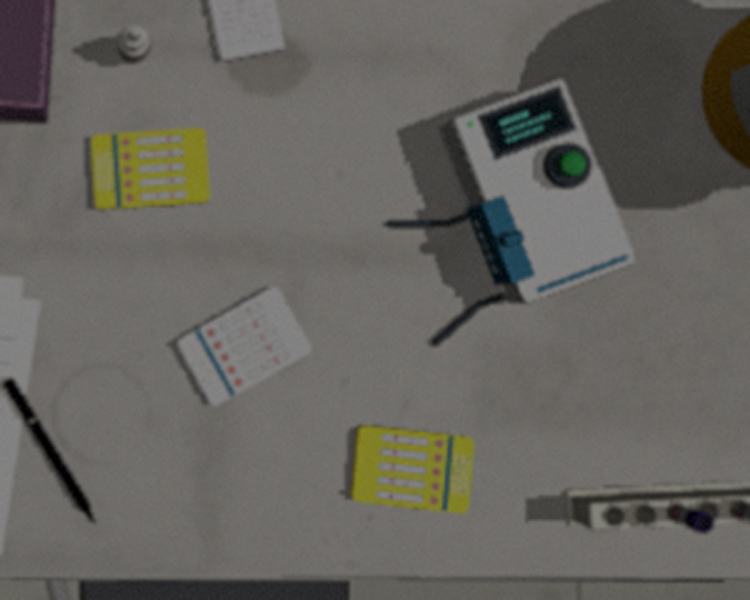

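View pics/scene0c.png

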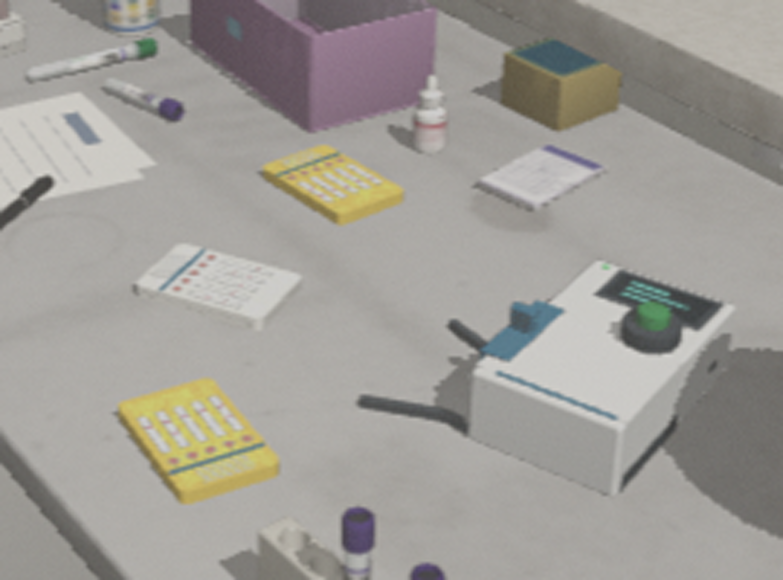

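The top view shows the white cassette at crop (245,345), with its front end pointing up and to the right toward the reader. The reader's top corners are at crop (457,120), (563,80), (633,262) and (530,300), and the rib is at (512,238). The button is at (573,163), and two yellow look-alikes are present. Next I fit the poses from the corners in both views.

```bash
cat > h.py <<'E'
import numpy as np, cv2, json
from scipy.optimize import least_squares
from workcell import status, grab_frame, camera_params, silhouettes, search_frame
def proj(P,cam,st=None):
    c=camera_params(cam); P=np.atleast_2d(P).astype(float)
    if cam=='wrist':
        T=np.eye(4);T[:3,:3]=rot(st['tool_rot']);T[:3,3]=st['position'];M=np.linalg.inv(T@c['tool_from_camera'])
        rv,_=cv2.Rodrigues(M[:3,:3]);tv=M[:3,3]
    else: rv,tv=c['rvec'],c['tvec']
    return cv2.projectPoints(P,rv,tv,c['K'],np.array([c['k1'],0,0,0.]))[0][:,0]
def rot(r):
    from scipy.spatial.transform import Rotation as R
    return R.from_euler('xyz',r).as_matrix()
def place(p,L):  # p=x,y,yaw ; L local points (m)
    L=np.atleast_2d(L);c,s=np.cos(p[2]),np.sin(p[2])
    return np.c_[p[0]+c*L[:,0]-s*L[:,1],p[1]+s*L[:,0]+c*L[:,1],L[:,2]]
def fit(L,obs,p0,st=None): # obs {cam: {idx:(u,v)}}
    def f(p): return np.concatenate([(proj(place(p,L[list(o)]),c,st)-np.array(list(o.values()))).ravel() for c,o in obs.items()])
    r=least_squares(f,p0,loss='soft_l1');return r.x,f(r.x)
def togo(target,yaw=None):
    "tool-axis shift (units of 60 mm) and twist (units of 8 deg) from the measured pose"
    s=status.observe();R=rot(s['tool_rot']);d=R.T@(np.array(target)-s['position'])/0.06
    t=0 if yaw is None else ((s['tool_rot'][2]-yaw+np.pi)%(2*np.pi)-np.pi)
    return np.round(d,3),round(np.degrees(t)/8,3)
E
python3 - <<'E'
from h import *
T=lambda u,v:(u/2.5+260-.3,v/2.5+140-.3)
S=lambda u,v:(u/2.9+230-.3,v/2.9+200-.3)
L=np.array([[-45,79,48],[50,79,48],[50,-79,48],[-45,-79,48],[50,-79,0],[-40,-35,66],[-45,-79,0]])/1000
o={'top':{0:T(457,120),1:T(563,80),2:T(633,262),3:T(530,300)},'scene':{0:S(600,262),1:S(735,307),2:S(617,418+20),3:S(475,365),4:S(612,492)}}
R,e=fit(L,o,[.65,-.25,-1.2]);print('reader',R,np.degrees(R[2]),e.round(1))
C=np.array([[-47.5,31,9],[47.5,31,9],[47.5,-31,9],[-47.5,-31,9]])/1000
o={'top':{0:T(178,344),1:T(276,287),2:T(312,350),3:T(215,404)},'scene':{0:S(183,244),1:S(302,276),2:S(262,322),3:S(135,286)}}
c,e=fit(C,o,[.55,.1,-1.1]);print('cass',c,np.degrees(c[2]),e.round(1))
m=silhouettes('top','start')
b={'top':{0:T(574,162)},'scene':{0:S(655,310)}}
B,e=fit(np.array([[0,0,.06]]),b,[R[0],R[1],0]);print('button',B,e)
rr={'top':{0:T(512,234)},'scene':{0:S(524,307)}}
q,e=fit(np.array([[0,0,.066]]),rr,[R[0],R[1],0]);print('rib',q,e,'pred',place(R,[-.04,-.035,.066]))
np.savez('est.npz',R=R,c=c,B=B)
print('button in reader',np.round([[np.cos(R[2]),np.sin(R[2])],[-np.sin(R[2]),np.cos(R[2])]]@(B[:2]-R[:2]),4))
E
```

```text
reader [ 0.60300623 -0.20314855 -1.22554938] -70.21880717775387 [-0.7 -0.8  1.6 -0.8  2.3  1.  -1.6  2.  -0.7 -2.5  1.2 -1.5  1.  -3.9
 -2.   0.8  0.1  2. ]
cass [ 0.47912119  0.02859969 -1.05156744] -60.250376109736216 [-0.2 -0.4  0.8 -0.6  1.6  0.5  0.2  2.1 -0.9 -1.   0.8 -0.9 -0.1 -1.3
 -0.3 -1. ]
button [ 0.62561519 -0.22124226  0.        ] [-1.04267096 -0.06768411  0.29851722  2.66194339]
rib [ 0.56702453 -0.17217664  0.        ] [ 0.19122323  0.76588576  0.38301709 -2.07961062] pred [[ 0.55653435 -0.17735389  0.066     ]]
button in reader [0.0247 0.0152]
```

Run:
```python
from h import *
R=np.load('est.npz')['R']
print(togo(place(R,[-.09,-.045,.2])[0],R[2]+np.pi))
```

```text
(array([-9.072, -9.554,  0.655]), np.float64(6.329))
```

```bash
python3 -m creep '[[-0.7,-0.7,0,0,0],[-1.4,-1.4,0,0,0],[-2.1,-2.2,0,0,0],[-2.8,-2.9,0,0,0],[-3.5,-3.7,0,0,0]]' && python3 -m creep '[[-0.7,-0.7,0,0,0],[-1.4,-1.4,0,0,0],[-2.1,-2.2,0,0,0],[-2.8,-2.9,0,0,0],[-3.5,-3.7,0,0,0]]' && python3 -m creep '[[-0.7,-0.7,0,1.3,0],[-1.4,-1.4,0.2,2.6,0],[-2,-2.1,0.3,3.9,0],[-2,-2.1,0.5,5.2,0],[-2,-2.1,0.65,6.3,0]]'
python3 - <<'E'
from h import *
R=np.load('est.npz')['R']
s=status.observe();print(s['clock'],s['position'],s['tool_rot'],togo(place(R,[-.09,-.045,.2])[0],R[2]+np.pi))
E
```

```text
clock: 1.38
position: [0.3332, 0.3087, 0.2395]
tool_rot: [3.141, 0.0, 2.8]
force: [2.5, 0.8, -0.2]
grip_width: -0.0
finger_force: 0.0
clock: 2.0
position: [0.4561, 0.0304, 0.2396]
tool_rot: [3.141, 0.001, 2.8]
force: [1.4, 0.9, 0.6]
grip_width: 0.0
finger_force: 0.0
clock: 2.62
position: [0.5262, -0.1275, 0.1998]
tool_rot: [-3.141, 0.0, 1.913]
force: [0.2, 0.6, -0.6]
grip_width: 0.0
finger_force: 0.0
2.625 [ 0.52618745 -0.12753863  0.19975881] [-3.14123930e+00  1.04521481e-04  1.91331077e+00] (array([-0.119,  0.029, -0.004]), np.float64(-0.02))
```

Very responsive. Now the closer look.

Run:
```python
from h import *
E_=np.load('est.npz');R=E_['R'];c=E_['c']
s=status.observe();im=grab_frame('wrist');cv2.imwrite('pics/w1.png',im)
import pickle;pickle.dump({k:s[k] for k in('position','tool_rot')},open('w1.pkl','wb'))
L=np.array([[-45,79,48],[50,79,48],[50,-79,48],[-45,-79,48],[-40,-35,66]])/1000
print(proj(place(R,L),'wrist',s).round())
print(proj(place(c,np.array([[-47.5,31,9],[47.5,31,9],[47.5,-31,9],[-47.5,-31,9]])/1000),'wrist',s).round())
for t in('start','shutter','cassette_mid'):print(t,[(d['p'],[round(float(a)*b) for a,b in zip(d['extent'],(640,480,640,480))]) for d in search_frame('wrist',t)][:3])
```

```text
[[460. 276.]
 [447. 364.]
 [288. 365.]
 [285. 277.]
 [334. 291.]]
[[358. -50.]
 [375.  74.]
 [304.  87.]
 [283. -35.]]
start []
shutter [(0.59, [305, 254, 384, 297])]
cassette_mid [(0.81, [293, 0, 376, 87]), (0.75, [133, 73, 226, 197])]
```

View pics/w1.png

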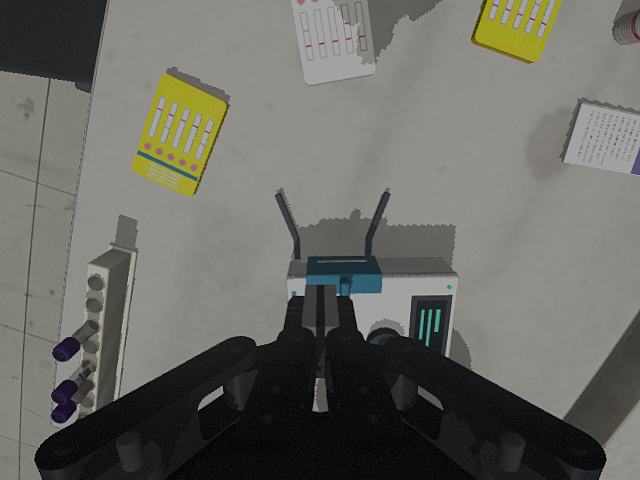

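The wrist view shows the guides at about (281–297, 190–255) and (368–387, 190–255). The shutter fold is at (306–382, 256–292) with the rib near (345,284), and the cassette's front edge is at about (303–376, 75–85). I zoom in for accurate corners.

Run:
```python
import cv2
t=cv2.imread('pics/w1.png');cv2.imwrite('pics/w1c.png',cv2.resize(t[180:310,270:470],None,fx=4,fy=4,interpolation=cv2.INTER_CUBIC))
```

```text
(no output)
```

View pics/w1c.png

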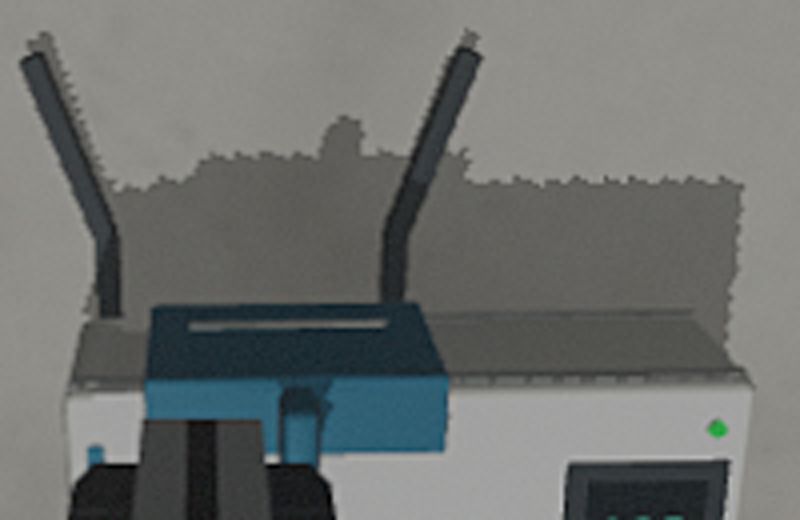

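Run:
```python
from h import *
import pickle;s=pickle.load(open('w1.pkl','rb'));z=np.load('est.npz');R0=z['R']
W=lambda u,v:(u/4+270-.4,v/4+180-.4)
L=np.array([[-45,79,48],[-45,-79,48],[-68,-68,7],[-68,-2,7],[-114,-85,7],[-114,15,7]])/1000
o={'wrist':{0:W(752,385),1:W(68,392),2:W(118,237),3:W(384,235),4:W(42,55),5:W(458,48)}}
R,e=fit(L,o,R0,s);print(R,np.degrees(R[2]),e.round(1))
ip=lambda P:((proj(P,'wrist',s)+.4-[270,180])*4).round()
print('rib0 pred',ip(place(R,np.array([[-48,-39,66],[-48,-31,66],[-48,-39,51],[-48,-31,51],[-45,-69,51],[-45,-1,51]])/1000)))
C=np.array([[47.5,26,9],[47.5,-26,9],[-47.5,31,9],[42.5,-31,9],[42.5,31,9]])/1000
print(proj(place(z['c'],C),'wrist',s))
print('c in reader',np.round([[np.cos(R[2]),np.sin(R[2])],[-np.sin(R[2]),np.cos(R[2])]]@(z['c'][:2]-R[:2]),4), 'B',np.round([[np.cos(R[2]),np.sin(R[2])],[-np.sin(R[2]),np.cos(R[2])]]@(z['B'][:2]-R[:2]),4),R-R0)
np.savez('est.npz',R=R,c=z['c'],B=z['B'])
print(togo(place(R,[-.04,-.035-.004-.0145-.02,.12])[0],R[2]+np.pi))
```

```text
[ 0.6032715  -0.20277896 -1.21822548] -69.79917849792616 [ 2.1 -0.2 -1.8  0.1 -0.2  0.1 -0.  -0.1 -0.4 -0.2  0.7  0.5]
rib0 pred [[241. 413.]
 [279. 413.]
 [239. 384.]
 [275. 384.]
 [104. 398.]
 [410. 394.]]
[[369.13356722  74.63414066]
 [309.98897801  85.71404974]
 [358.17242581 -49.55843036]
 [303.26602047  80.77949111]
 [374.05413932  67.47397712]]
c in reader [-0.26   -0.0366] B [0.025  0.0146] [0.00026527 0.00036959 0.0073239 ]
(array([-0.966, -0.46 ,  1.342]), np.float64(0.007))
```

Run:
```python
from h import *
R=np.load('est.npz')['R']
print(togo(place(R,[-.04,-.057,.063])[0],R[2]+np.pi))
```

```text
(array([-0.966, -0.185,  2.292]), np.float64(0.007))
```

```bash
python3 -m creep '[[-0.6,-0.12,0.5,0,0],[-0.97,-0.185,1.0,0,0],[-0.97,-0.185,1.7,0,0],[-0.97,-0.185,2.1,0,0],[-0.97,-0.185,2.29,0,0]]' && python3 -m creep '[[0,0.2,0,0,0],[0,0.4,0,0,0],[0,0.6,0,0,0],[0,0.8,0,0,0],[0,0.95,0,0,0]]'
python3 - <<'E'
from h import *
R=np.load('est.npz')['R']
print(togo(place(R,[-.04,.0185,.063])[0],R[2]+np.pi))
E
```

```text
clock: 3.45
position: [0.5356, -0.1852, 0.0623]
tool_rot: [-3.141, -0.001, 1.923]
force: [-0.1, -0.5, 0.7]
grip_width: 0.0002
finger_force: 0.0
clock: 4.08
position: [0.5902, -0.1653, 0.0631]
tool_rot: [3.141, 0.0, 1.921]
force: [-1.0, 0.6, 1.6]
grip_width: 0.0003
finger_force: 1.0
(array([0.006, 0.297, 0.002]), np.float64(-0.019))
```

```bash
python3 -m creep '[[0,0.1,0,0,0],[0,0.2,0,0,0],[0,0.26,0,0,0],[0,0.28,0,0,0]]';python3 -m creep '[[0,0.03,0,0,0],[0,0.06,0,0,0]]'; python3 -m creep '[[0,0.03,0,0,0],[0,0.06,0,0,0]]';python3 - <<'E'
from h import *
import pickle
R=np.load('est.npz')['R'];s=status.observe()
print(togo(place(R,[-.04,.0185,.063])[0],R[2]+np.pi))
E
```

```text
clock: 4.58
position: [0.6051, -0.16, 0.0628]
tool_rot: [-3.141, -0.0, 1.92]
force: [-1.4, 0.5, 2.5]
grip_width: 0.0002
finger_force: 0.8
clock: 4.82
position: [0.6084, -0.1588, 0.0629]
tool_rot: [-3.141, -0.0, 1.92]
force: [-1.6, 0.8, 1.6]
grip_width: 0.0002
finger_force: 0.7
clock: 5.08
position: [0.6099, -0.1583, 0.0626]
tool_rot: [-3.138, -0.001, 1.919]
force: [-18.3, -3.2, 10.6]
grip_width: -0.0001
finger_force: 10.1
(array([ 0.008, -0.052, -0.006]), np.float64(-0.029))
```

```bash
python3 -m creep '[[0,-0.3,0,0,0],[0,-0.3,-0.8,0,0],[0.6,-0.6,-1.6,0,0],[1.4,-0.8,-1.6,0,0],[2.2,-0.9,-1.6,0,0]]'; python3 -m creep '[[0.5,0,0,0,0.3],[0.5,0,0,0,0.3]]'
python3 - <<'E'
from h import *
z=np.load('est.npz');R=z['R'];s=status.observe();im=grab_frame('wrist')
import pickle;pickle.dump({k:s[k] for k in('position','tool_rot')},open('w2.pkl','wb'))
cv2.imwrite('pics/w2.png',im)
print(proj(place(z['c'],np.array([[-47.5,31,9],[47.5,31,9],[47.5,-31,9],[-47.5,-31,9]])/1000),'wrist',s).round())
print(proj(place(R,np.array([[-48,33,66],[-48,41,66],[-45,79,48],[-45,-79,48]])/1000),'wrist',s).round())
E
```

```text
clock: 5.7
position: [0.5153, -0.0511, 0.1596]
tool_rot: [3.14, 0.0, 1.919]
force: [1.1, 0.7, 0.4]
grip_width: 0.0001
finger_force: 0.0
clock: 5.95
position: [0.5055, -0.0217, 0.1591]
tool_rot: [3.141, -0.001, 1.923]
force: [1.0, -0.2, -0.5]
grip_width: 0.0252
finger_force: 0.0
[[340.  85.]
 [358. 205.]
 [285. 217.]
 [261.  99.]]
[[395. 419.]
 [404. 418.]
 [441. 405.]
 [265. 406.]]
```

View pics/w2.png

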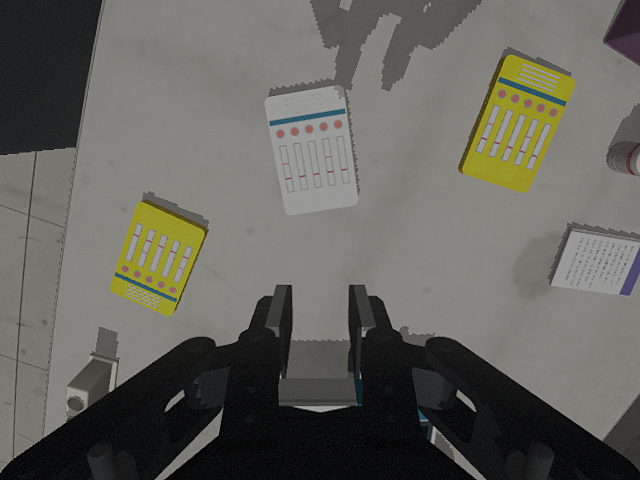

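The image shows the white cassette at corners about (263,98), (343,86), (358,208) and (288,214), which is within 2–3 px of the prediction. I'll go behind its rear edge with the two fingertips about 54 mm wide.

Run:
```python
from h import *
R=np.load('est.npz')['R'];print(togo(place(R,[-.345,-.036,.0095])[0],R[2]+np.pi))
```

```text
(array([ 2.38 , -0.117,  2.494]), np.float64(-0.011))
```

```bash
python3 -m creep '[[0.9,0,0,0,0.3],[1.8,-0.1,0,0,0.3],[2.38,-0.117,0.4,0,0.3],[2.38,-0.117,1.3,0,0.3],[2.38,-0.117,1.9,0,0.3]]' && python3 -m creep '[[0,0,0.3,0,0.3],[0,0,0.5,0,0.3],[0,0,0.59,0,0.3],[0,0,0.59,0,0.3]]'
python3 - <<'E'
from h import *
R=np.load('est.npz')['R'];print(togo(place(R,[-.215,-.036,.0095])[0],R[2]+np.pi))
E
```

```text
clock: 6.62
position: [0.4504, 0.1075, 0.0431]
tool_rot: [-3.141, 0.001, 1.92]
force: [-0.0, 0.1, 0.1]
grip_width: 0.0255
finger_force: 0.0
clock: 7.12
position: [0.4505, 0.1077, 0.0097]
tool_rot: [3.141, 0.0, 1.92]
force: [-0.4, -0.0, 0.1]
grip_width: 0.0257
finger_force: 0.0
(array([-2.153,  0.011,  0.003]), np.float64(-0.026))
```

```bash
python3 -m creep '[[-0.2,0,0,0,0.3],[-0.35,0,0,0,0.3],[-0.5,0,0,0,0.3],[-0.65,0,0,0,0.3],[-0.8,0,0,0,0.3]]' && python3 -m creep '[[-0.15,0,0,0,0.3],[-0.3,0,0,0,0.3],[-0.45,0,0,0,0.3],[-0.6,0,0,0,0.3],[-0.75,0,0,0,0.3]]' && python3 -m creep '[[-0.1,0,0,0,0.3],[-0.15,0,0,0,0.3]]'
python3 - <<'E'
from h import *
for n in('top','scene'): cv2.imwrite(f'pics/{n}3.png',grab_frame(n))
t=cv2.imread('pics/top3.png')[150:300,330:530];s=cv2.imread('pics/scene3.png')[250:400,280:480]
cv2.imwrite('pics/c3.png',cv2.resize(np.hstack([t,s]),None,fx=2,fy=2,interpolation=cv2.INTER_CUBIC))
E
```

```text
clock: 7.75
position: [0.4669, 0.0622, 0.0096]
tool_rot: [3.141, 0.0, 1.92]
force: [-0.3, 0.9, 0.2]
grip_width: 0.0254
finger_force: 0.2
clock: 8.38
position: [0.4822, 0.02, 0.0095]
tool_rot: [-3.142, 0.0, 1.92]
force: [0.1, 0.0, 0.6]
grip_width: 0.0259
finger_force: 0.2
clock: 8.62
position: [0.4852, 0.0117, 0.0095]
tool_rot: [-3.142, -0.0, 1.92]
force: [-0.5, 0.9, 0.7]
grip_width: 0.0254
finger_force: 0.2
```

View pics/c3.png

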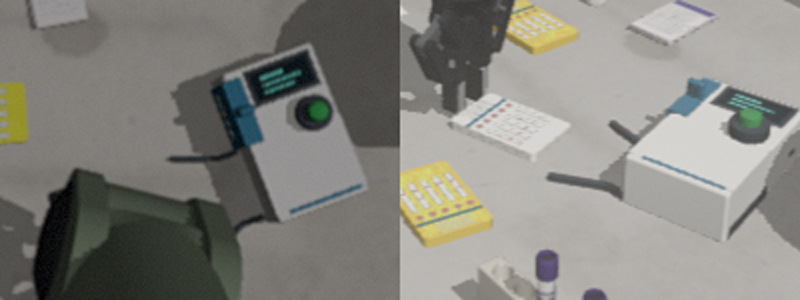

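The shutter is fully open in the top view, and the cassette sits flush against the fingers and is heading for the funnel. I check its pose from the scene view.

Run:
```python
from h import *
z=np.load('est.npz');R=z['R']
S=lambda u,v:((u-400)/2+280-.25,v/2+250-.25)
C=np.array([[-47.5,31,9],[47.5,31,9],[47.5,-31,9],[-47.5,-31,9]])/1000
c,e=fit(C,{'scene':{0:S(489,92),1:S(572,125),2:S(533,159),3:S(449,121)}},[.53,-.06,-1.2])
print(c,np.degrees(c[2]-R[2]),e.round(1),np.round([[np.cos(R[2]),np.sin(R[2])],[-np.sin(R[2]),np.cos(R[2])]]@(c[:2]-R[:2]),4))
print(togo(place(R,[-.084,-.035,.0095])[0],R[2]+np.pi))
```

```text
[ 0.49494171 -0.04876625 -1.2282742 ] -0.575749145249927 [ 0.1  0.6 -0.1  0.4  0.  -1.3 -0.   0. ] [-0.1819 -0.0485]
(array([-2.637,  0.039, -0.   ]), np.float64(-0.025))
```

```bash
python3 -m creep '[[0.2,0,0,0,0.3],[0.3,0,-0.5,0,0.2],[0,-0.5,-0.9,0,0],[-0.5,-1.1,-0.9,0,0],[-0.9,-1.15,-0.9,0,0]]'
python3 - <<'E'
from h import *
R=np.load('est.npz')['R'];s=status.observe();grab_frame('wrist')
m=[d for d in silhouettes('wrist','cassette_mid')]
print([(round(d['p'],2),[round(float(a)*b) for a,b in zip(d['extent'],(640,480,640,480))]) for d in m])
for c in([-.182,-.0485],[-.182,-.04]):
    C=np.array([[-47.5,31,9],[47.5,31,9],[47.5,-31,9],[-47.5,-31,9]])/1000+np.r_[c,0]
    print(proj(place(R,C),'wrist',s).round())
print(togo(place(R,[-.183,-.107,.0115])[0],R[2]+np.pi))
E
```

```text
clock: 9.35
position: [0.4369, -0.0625, 0.0639]
tool_rot: [-3.141, -0.001, 1.92]
force: [0.8, 1.4, 0.4]
grip_width: 0.0002
finger_force: 0.0
[(0.91, [142, 208, 285, 360]), (0.62, [371, 189, 490, 342])]
[[482. 197.]
 [462. 343.]
 [365. 344.]
 [372. 197.]]
[[497. 197.]
 [474. 343.]
 [379. 344.]
 [387. 197.]]
(array([-0.074, -0.012,  0.871]), np.float64(-0.04))
```

```bash
python3 -m creep '[[-0.1,-0.01,0.4,0,0],[-0.1,-0.01,0.75,0,0],[-0.1,-0.01,0.87,0,0],[-0.1,-0.01,0.87,0,0]]' && python3 -m creep '[[0,0.12,0,0,0],[0,0.22,0,0,0],[0,0.32,0,0,0],[0,0.4,0,0,0],[0,0.46,0,0,0]]'
python3 - <<'E'
from h import *
R=np.load('est.npz')['R'];s=status.observe();im=grab_frame('wrist');cv2.imwrite('pics/w4.png',im[130:430,200:600])
import pickle;pickle.dump({k:s[k] for k in('position','tool_rot')},open('w4.pkl','wb'))
print(togo(place(R,[-.183,-.079,.0115])[0],R[2]+np.pi))
C=np.array([[-47.5,31,9],[47.5,31,9],[47.5,-31,9],[-47.5,-31,9]])/1000+np.r_[-.184,-.035,0]
print(proj(place(R,C),'wrist',s).round()-[200,130])
E
```

```text
clock: 9.95
position: [0.44, -0.0674, 0.0112]
tool_rot: [-3.141, -0.0, 1.921]
force: [0.4, -0.8, -0.0]
grip_width: 0.0001
finger_force: 0.0
clock: 10.58
position: [0.4664, -0.0586, 0.0113]
tool_rot: [-3.141, 0.0, 1.92]
force: [0.0, -0.4, 0.9]
grip_width: 0.0001
finger_force: 0.2
(array([ 0.006, -0.012, -0.003]), np.float64(-0.022))
[[304.  72.]
 [273. 261.]
 [147. 263.]
 [152.  72.]]
```

View pics/w4.png

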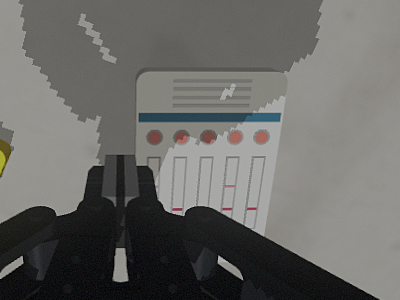

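The cassette's rear edge is level at row 72 and spans columns 135–290, against 152–304 predicted. It therefore still sits about 6 mm toward −y, so I push 6 mm further, retreat and go behind it again.

```bash
python3 -m creep '[[0,0.05,0,0,0],[0,0.1,0,0,0]]' && python3 -m creep '[[0,-0.3,0,0,0],[0,-0.4,-0.6,0,0],[0.5,0,-1,0,0.3],[1.2,0.5,-1,0,0.3],[1.6,0.7,-1,0,0.3]]'
python3 - <<'E'
from h import *
R=np.load('est.npz')['R']
print(togo(place(R,[-.255,-.035,.0095])[0],R[2]+np.pi))
E
```

```text
clock: 10.88
position: [0.4719, -0.0566, 0.0113]
tool_rot: [-3.141, -0.0, 1.92]
force: [0.0, -0.0, -0.3]
grip_width: 0.0001
finger_force: 0.1
clock: 11.5
position: [0.4793, 0.0507, 0.0716]
tool_rot: [3.14, -0.0, 1.922]
force: [-0.2, -1.8, -0.1]
grip_width: 0.0256
finger_force: 0.0
(array([-0.429, -0.103,  1.035]), np.float64(-0.007))
```

```bash
python3 -m creep '[[-0.4,-0.1,0,0,0.3],[-0.42,-0.1,0.5,0,0.3],[-0.42,-0.1,0.85,0,0.3],[-0.42,-0.1,1.03,0,0.3],[-0.42,-0.1,1.03,0,0.3]]' && python3 -m creep '[[-0.15,0,0,0,0.3],[-0.3,0,0,0,0.3],[-0.45,0,0,0,0.3],[-0.6,0,0,0,0.3],[-0.75,0,0,0,0.3]]' && python3 -m creep '[[-0.12,0,0,0,0.3],[-0.24,0,0,0,0.3],[-0.36,0,0,0,0.3],[-0.48,0,0,0,0.3],[-0.6,0,0,0,0.3]]';python3 - <<'E'
from h import *
R=np.load('est.npz')['R']
print(togo(place(R,[-.084,-.035,.0095])[0],R[2]+np.pi))
for n in('top','scene'): cv2.imwrite(f'pics/{n}5.png',grab_frame(n))
t=cv2.imread('pics/top5.png')[150:300,330:530];s=cv2.imread('pics/scene5.png')[250:400,300:500]
cv2.imwrite('pics/c5.png',cv2.resize(np.hstack([t,s]),None,fx=2,fy=2,interpolation=cv2.INTER_CUBIC))
E
```

```text
clock: 12.12
position: [0.4813, 0.0221, 0.0092]
tool_rot: [-3.141, -0.0, 1.92]
force: [0.3, -0.8, 0.3]
grip_width: 0.0259
finger_force: 0.0
clock: 12.75
position: [0.497, -0.0207, 0.0096]
tool_rot: [3.142, 0.0, 1.92]
force: [0.0, -0.4, 0.6]
grip_width: 0.026
finger_force: 0.2
clock: 13.38
position: [0.5093, -0.0543, 0.0095]
tool_rot: [-3.142, 0.0, 1.92]
force: [0.9, -0.0, -0.3]
grip_width: 0.0255
finger_force: 0.1
(array([-1.463,  0.038,  0.   ]), np.float64(-0.024))
```

View pics/c5.png

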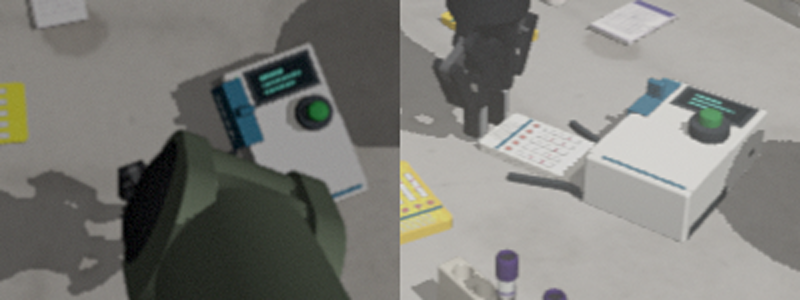

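The cassette is centred between the guides, with its front end inside the funnel. I correct the lateral drift a little and continue pushing.

```bash
python3 -m creep '[[-0.12,0.01,0,0,0.3],[-0.24,0.02,0,0,0.3],[-0.36,0.03,0,0,0.3],[-0.48,0.03,0,0,0.3],[-0.6,0.03,0,0,0.3]]' && python3 -m creep '[[-0.12,0,0,0,0.3],[-0.24,0,0,0,0.3],[-0.36,0,0,0,0.3],[-0.48,0,0,0,0.3],[-0.6,0,0,0,0.3]]' && python3 -m creep '[[-0.05,0,0,0,0.3],[-0.1,0,0,0,0.3],[-0.15,0,0,0,0.3],[-0.19,0,0,0,0.3]]';python3 - <<'E'
from h import *
R=np.load('est.npz')['R']
print(togo(place(R,[-.084,-.035,.0095])[0],R[2]+np.pi))
E
```

```text
clock: 14.1
position: [0.5233, -0.0876, 0.0095]
tool_rot: [-3.142, -0.0, 1.92]
force: [-0.8, -0.2, 0.2]
grip_width: 0.0256
finger_force: 0.2
clock: 14.72
position: [0.5356, -0.1214, 0.0095]
tool_rot: [3.142, -0.0, 1.92]
force: [-0.3, 2.2, 0.3]
grip_width: 0.0257
finger_force: 0.2
clock: 15.22
position: [0.5394, -0.1317, 0.0095]
tool_rot: [3.142, 0.0, 1.92]
force: [0.2, 0.0, 0.7]
grip_width: 0.0256
finger_force: 0.1
(array([-0.079,  0.007,  0.   ]), np.float64(-0.022))
```

```bash
python3 -m creep '[[-0.04,0,0,0,0.3],[-0.08,0,0,0,0.3]]';  python3 -m creep '[[-0.02,0,0,0,0.3],[-0.04,0,0,0,0.3]]'; python3 -m creep '[[-0.02,0,0,0,0.3],[-0.04,0,0,0,0.3]]'
```

```text
clock: 15.48
position: [0.541, -0.1362, 0.0095]
tool_rot: [-3.142, -0.0, 1.92]
force: [-0.3, 0.8, -0.7]
grip_width: 0.0257
finger_force: 0.1
clock: 15.72
position: [0.5414, -0.1374, 0.0094]
tool_rot: [-3.141, -0.002, 1.921]
force: [-4.5, 9.8, 5.3]
grip_width: 0.0259
finger_force: 5.1
clock: 15.98
position: [0.5414, -0.1377, 0.0093]
tool_rot: [-3.14, -0.005, 1.922]
force: [-9.2, 19.6, 14.4]
grip_width: 0.0254
finger_force: 11.2
```

The cassette is home: the stop reacted with about 22 N at TCP x ≈ −83 mm. I back off and locate the button in 3D.

```bash
python3 -m creep '[[0.15,0,0,0,0.3],[0.5,0,0,0,0.3],[0.7,0,-0.7,0,0.3],[0.7,0,-1.5,0,0],[0.7,0,-2.1,0,0]]'
python3 - <<'E'
from h import *
R=np.load('est.npz')['R']
T=[(574/2.5+260-.3,162/2.5+140-.3),(318/2+330-.25,111/2+150-.25)]
S=[(654/2.9+230-.3,307/2.9+200-.3),((709-400)/2+300-.25,115/2+250-.25)]
f=lambda p:np.concatenate([(proj(p,'top')-T).ravel(),(proj(p,'scene')-S).ravel()])
r=least_squares(f,[.62,-.22,.06]);p=r.x
q=np.r_[[[np.cos(R[2]),np.sin(R[2])],[-np.sin(R[2]),np.cos(R[2])]]@(p[:2]-R[:2]),p[2]]
print(p,q.round(4),f(p).round(1))
print(togo([p[0],p[1],.085],R[2]+np.pi))
E
```

```text
clock: 16.6
position: [0.5281, -0.1, 0.1372]
tool_rot: [3.141, 0.0, 1.921]
force: [-0.3, 0.3, -0.3]
grip_width: 0.0
finger_force: 0.0
[ 0.62365578 -0.22023361  0.06595408] [0.0234 0.0131 0.066 ] [-0.4  0.6  0.1 -0.2 -0.3  0.8  0.7 -0.9]
(array([-2.429,  0.807,  0.871]), np.float64(-0.018))
```

```bash
python3 -m creep '[[-0.8,0.3,0,0,0],[-1.6,0.6,0,0,0],[-2.43,0.81,0,0,0],[-2.43,0.81,0.5,0,0],[-2.43,0.81,0.87,0,0]]'; python3 -m creep '[[0,0,0.06,0,0],[0,0,0.12,0,0]]';  python3 -m creep '[[0,0,0.05,0,0],[0,0,0.05,0,0]]'; python3 -m creep '[[0,0,0.05,0,0],[0,0,0.05,0,0]]'
```

```text
clock: 17.23
position: [0.6235, -0.2206, 0.0819]
tool_rot: [-3.141, -0.001, 1.92]
force: [0.6, 0.5, -0.1]
grip_width: -0.0001
finger_force: 0.0
clock: 17.48
position: [0.6242, -0.221, 0.0767]
tool_rot: [3.141, 0.0, 1.921]
force: [-0.2, 0.2, 1.9]
grip_width: -0.0
finger_force: 0.7
clock: 17.73
position: [0.6243, -0.2212, 0.0737]
tool_rot: [3.141, 0.0, 1.92]
force: [-0.7, 2.1, 3.5]
grip_width: -0.0
finger_force: 1.5
clock: 17.98
position: [0.6244, -0.2214, 0.0718]
tool_rot: [3.14, 0.0, 1.92]
force: [-5.2, 5.0, 23.0]
grip_width: 0.0001
finger_force: 11.4
```

Run:
```python
from h import *
for n in('top','scene'): cv2.imwrite(f'pics/{n}6.png',grab_frame(n))
t=cv2.imread('pics/top6.png')[150:300,330:530];s=cv2.imread('pics/scene6.png')[250:400,300:500]
cv2.imwrite('pics/c6.png',cv2.resize(np.hstack([t,s]),None,fx=2,fy=2,interpolation=cv2.INTER_CUBIC))
```

```text
(no output)
```

View pics/c6.png

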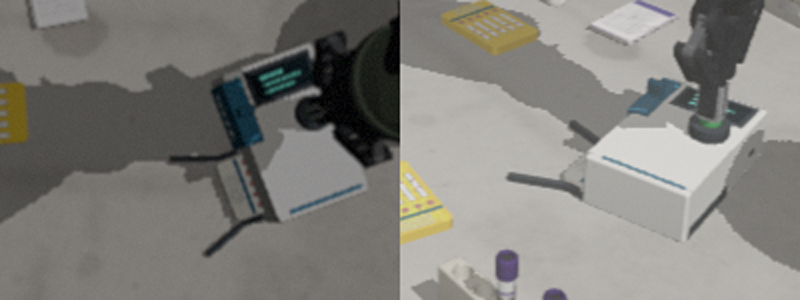

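The button reached its end stop: about 5 mm of travel, then 23 N. The top view shows the cassette's rear end standing in front of the open lane. I release the button and check the final state.

```bash
python3 -m creep '[[0,0,-0.3,0,0],[0,0,-0.8,0,0],[0.3,0,-1.6,0,0],[1,0,-2.2,0,0],[1.6,0,-2.2,0,0]]'
python3 - <<'E'
from h import *
R=np.load('est.npz')['R'];s=status.observe();im=grab_frame('wrist')
p=proj(place(R,np.array([[-73,-9,9],[-73,-61,9],[-48,33,66],[-48,41,66]])/1000),'wrist',s);print(p.round(1))
u,v=p[:2].mean(0);x0,y0=int(u)-80,max(0,int(v)-60);print(x0,y0)
cv2.imwrite('pics/w7.png',cv2.resize(im[y0:y0+120,x0:x0+200],None,fx=4,fy=4,interpolation=cv2.INTER_CUBIC))
E
```

```text
clock: 18.7
position: [0.5917, -0.1308, 0.2053]
tool_rot: [3.137, 0.002, 1.92]
force: [0.8, 0.9, -0.9]
grip_width: -0.0001
finger_force: 0.0
[[295.9 207.4]
 [242.5 207.8]
 [342.6 251.8]
 [352.1 251.8]]
189 147
```

View pics/w7.png

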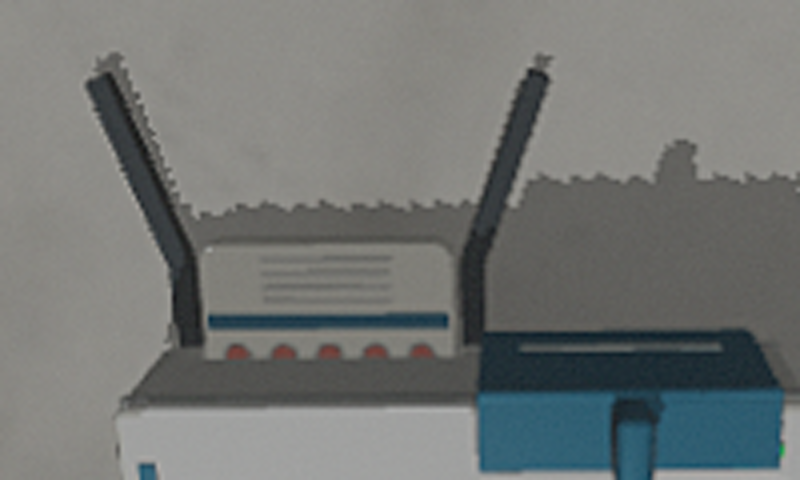

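The cassette's rear edge is at row 207.7, against 207.5 predicted for home. The rib is at columns 342–354, against 343–352 predicted for fully open.

```bash
python3 -c "
from workcell import bot;print(bot.job_done())"
```

```text
the job is handed in; nothing more can be done
None
```

I opened the shutter fully, slid the cassette flat to its stop, pressed and released the start button, and handed the job in at about 19 s; the judge's result was not shown.

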